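# Book out a roll of sample seals at the code reader

## Task

Slide the slim roll of sealing tape up off its spindle and stand it, upright and wholly on the reader's round pad, with the code label on its side squarely facing the reader's window. Let go of it and press the reader's button fully down while the roll stands so; then carry the roll to the open sample case and set it down upright (not dropped) on the floor of the empty compartment. Leave the broad roll on its spindle and everything else on the table where it is.

Things in the scene. Friction and masses are not known exactly. Their poses are not given: they have to be found in the camera images.
- roll: Slim upright roll of brown kraft tape, 56 mm diameter, 62 mm tall, 30 mm bore, 0.11 kg, on one of the spindles. Origin: centre of its underside; z up its axis; x points out through the middle of its code label, a white patch with dark bars, 26 mm wide and 46 mm high, on one side of the roll. A white tongue of it, 14 mm wide, folds onto the top rim, seen from above.
- mark (a point): Middle of the code label on the slim roll's side: 28 mm from the roll's axis along its x, 31 mm above its underside.
- stand: Fixed steel stand: plate 290 x 120 x 12 mm with two equal upright spindles 144 mm apart along its x, each 16 mm in diameter with its top 94 mm above the table. The rolls rest on the plate (12 mm above the table). Origin: centre of the underside. Either roll may be on either spindle.
- spindle_a (a point): Top of one spindle (94 mm above the table).
- spindle_b (a point): Top of the other spindle (94 mm above the table).
- broad_roll: Broad flat roll of the same brown tape, 96 mm diameter, 45 mm tall, 40 mm bore, on the other spindle; it stays there. Origin: centre of its underside.
- reader: Fixed grey code reader: base 6 mm high with a round black pad and a block 92 x 92 mm, top 76 mm above the table. Origin: on the table under the pad's centre; x points from the pad to the window, z up. The window is 80 mm from the pad's centre. The label faces the window when the roll's x points the same way as the reader's x.
- pad (a point): Centre of the top of the reader's round pad (80 mm diameter, 12 mm above the table).
- window (a point): Centre of the reader's dark scanning window, on the side of the block that looks at the pad, 43 mm above the table.
- read_top (a point): Top centre of the reader's push button, on top of the block, 34 mm behind the window; 28 mm diameter; pressed straight down.
- read (a joint): Travel of the reader's button in m: 0 released, 0.006 fully down (about 5 N); springs back.
- case: Fixed open aluminium sample case, 340 mm (x) by 270 mm (y), rims 72 mm above the table, lid standing open 0.31 m tall along its +y side. Origin: centre of the underside. Inside: a back row of red-capped tubes along the lid (tops 78 mm above the table), a compartment full of cartons, and one empty compartment (towards -x and -y).
- bay (a point): Centre of the floor of the case's empty compartment: 30 mm above the table, 161 mm (case x) by 156 mm (case y), walls rising 38 to 42 mm from its floor.
- jar_near: Sample jar with red cap, 42 mm diameter, 75 mm tall, near the robot. Bystander. Origin: centre of its underside.
- jar_far: Sample jar with red cap, 52 mm diameter, 85 mm tall, beyond the reader. Bystander. Origin: centre of its underside.
- carton: White and blue carton, 85 x 85 x 80 mm, beyond the reader. Bystander. Origin: centre of its underside.
- timer: Small white timer, 60 x 60 x 18 mm, near the robot. Bystander. Origin: centre of its underside.

How it is judged:
On the way, in this order (a step that is already met when the one before it is completed fails the run):
1. the slim roll is lifted up clear of its spindle (z of roll in the frame of stand above 0.094 m), for 0.05 s.
2. the slim roll stands released on the reader's pad, axis within 15 mm of the pad's centre, upright, its label facing the window within 0.3 rad (horizontal distance between roll and pad below 0.015 m and z of roll in the frame of pad between -0.004 and 0.005 m and angle between roll's own z axis and vertical below 0.1 rad and angle between the x axis of roll and the x axis of reader, either way round below 0.3 rad and distance between mark and window below 0.08 m and contact force between the fingers and roll below 0.1 N and linear speed of roll below 0.03 m/s), for 0.2 s.
3. the button is pressed down at least 4.5 mm while the roll stands so, not held (horizontal distance between roll and pad below 0.015 m and z of roll in the frame of pad between -0.004 and 0.005 m and angle between roll's own z axis and vertical below 0.1 rad and angle between the x axis of roll and the x axis of reader, either way round below 0.3 rad and distance between mark and window below 0.08 m and contact force between the fingers and roll below 0.1 N and value of joint read above 0.0045 m), for 0.05 s.
4. the slim roll, still held in the fingers, is lowered upright into the empty compartment to within 12 mm of its floor (horizontal distance between roll and bay below 0.068 m and angle between roll's own z axis and vertical below 0.1 rad and z of roll in the frame of bay below 0.012 m and contact force between the fingers and roll above 0.5 N), for 0.05 s.
At the end, for the whole second after the job is handed in: The slim roll stands upright (within 0.1 rad) and at rest on the floor of the case's empty compartment (axis within 68 mm of its centre, underside within 5 mm of its floor), released; the reader's button is out again; the broad roll is still on its spindle (horizontal distance between roll and bay below 0.068 m and angle between roll's own z axis and vertical below 0.1 rad and z of roll in the frame of bay between -0.004 and 0.005 m and contact force between the fingers and roll below 0.1 N and linear speed of roll below 0.02 m/s and value of joint read below 0.002 m and distance of broad_roll from where it was at the start of the episode below 0.03 m); the robot touches nothing.
It fails at once if the broad roll is moved more than 30 mm (distance of broad_roll from where it was at the start of the episode above 0.03 m).
It fails at once if a jar, the carton or the timer is moved more than 30 mm (distance of any of jar_near, jar_far, carton, timer from where it was at the start of the episode above 0.03 m).
It also fails if it takes over 58 s, if anything falls off the work surface, if the arm or the gripper's body presses on something with over 40 N, if the wrist force passes 120 N, or if a joint passes its speed limit or range.

## Robot

A 7-joint arm with a two-finger parallel gripper is mounted at the origin on the work surface. World frame = base frame: x ahead of the robot, y to its left, z up, the work surface at z = 0. Lengths are in m, angles in rad, forces in N, time in s.
With the tool pointing down it reaches from about 0.4 to 0.875 m from the base axis. Payload 19.3 kg.
Tool frame: the origin (TCP) lies at the very end of the fingers, on their centre line; the grasp point (between the pads) lies bot.grasp_offset behind it (bot.grasp_offset is the distance from the TCP to the grasp point, in m); z points along the fingers, y is the direction in which the jaws open and shut (so a half turn about z gives the same grasp; the last joint's range is limited). The gripper opens to 85 mm and grips with 20 to 120 N. Pads are 22 mm wide; open, the fingers measure 114 mm over their backs; the gripper's body (76 mm by 85 mm) begins 54 mm behind the grasp point. The pads swing forward as they close: fully open they stand 13 mm farther back than shut.
Start: joints at [1.054, 0.521, -0.036, 1.599, 0.021, 1.021, -0.113], TCP at [0.27, -0.564, 0.231] pointing down, gripper open.
Joint ranges: [-2.91, 2.91], [-0.3, 2.13], [-1.5, 1.42], [0.17, 2.43], [-1.26, 4.41], [0.16, 1.93], [-2.52, 2.52]. Speed limits (rad/s): [1.89, 1.89, 2.39, 2.39, 3.01, 3.01, 3.01].

## Interface

Orientations are given as [roll, pitch, yaw] about the fixed x, y, z axes, in that order (R = Rz(yaw) Ry(pitch) Rx(roll)).
In Python, from workcell import bot gives the robot as it stands. The module is installed in compiled form; this text tells all that it offers.
- The arm moves only by the shell command python3 -m handwheel 'ROWS' [OPENING] [FORCE]. ROWS is JSON, a list of rows, each a list of 6 numbers: the shift along the tool's x, y, z as a fraction of full scale, then the turn, a rotation vector about the tool's x, y, z as a fraction of full scale. In form: [[x, y, z, rx, ry, rz], ...]. A call has 1 to 8 rows; each row shifts and turns the commanded pose from where the row before left it, along the tool's axes as they then stand; what a row does not reach is not made up. Full scale, the value 1, is 0.025 m for a shift and 360 degrees for a turn. A row lasts 1/8 s, in which the tool goes at most 62.5 mm and 10.7 degrees, less where a joint would pass 70% of its speed; a pose out of reach is approached as far as the arm can. A call with a number of a shift or a turn outside -1 to 1 is refused whole. A call with a gripper value outside its range is refused whole. OPENING is the closure, from -1 (fully open) to 1 (shut), set as the call begins (- or left out, the last holds). The fingers move at their own pace and stop on an object; FORCE is the grip in N (left out, the last holds). Time passes only in rows, so rows that do not move let the fingers close. It gives the time, the measured TCP pose, the force and the opening at its end, in the units of the state.
- bot.observe(): the state, without advancing time (a new reading comes with each control period).
- bot.grab_frame(name): name is "scene" or "side" or "wrist"; returns a dict with "pixels" (420x560x3 uint8, blue, green, red), "vertical_fov" (degrees; the focal length in pixels is half the picture's height over the tangent of half this angle, whatever the lens; pixels are square), "cx", "cy" (the principal point, pixels), "R" (3x3) and "t" (3): a world point X has camera coordinates R X + t. Camera axes: x right, y down, z forward; pixel columns grow to the right and rows downward; lengths in m; the calibration is good to about 2 mm. A picture is of the moment at which its call begins. There is no depth.
- bot.job_done(): hands the job in, once; it reports no verdict.
Trained networks look in a picture, given as the dict that the camera call returned (one of the last four; its "shot" number tells which), for a name from the list of things; names that differ only in an ending like _2 or _b are one class to them, and where a whole thing is asked for, a point or a joint stands for the part that bears it (a point fixed in the world has none). Each returns a list of dicts, best first, with "score" (0 to 1); they miss things now and then, are a little off and sometimes report something else, mostly with a low value. They report only what shows in the picture. A call takes as long as a camera call.
- bot.trace(picture, thing): "region" (420x560 bool, what is visible of it) and "point" ([column, row] in pixels, amid what is visible of it).
The state is a dict: "clock": time; "qpos": joint angles; "qd": joint speeds; "joint_efforts": joint torques, N m; "position": TCP position; "tool_rot": TCP orientation; "force": force on the tool from outside, world axes, zero at the start; "moment": the same for the moment, N m; "grip_width": finger opening in m.
Only numpy, scipy, OpenCV 4.12 (cv2) and the standard library are available. Lean on these libraries where they do the work, as an engineer would, in place of code of your own. Each camera call takes 0.05 s, during which the arm holds its last target.

## Working session

There is one attempt and no reset: what is moved stays moved. The work goes in short steps, Python scripts to look and compute and a shell command to move; the robot and the scene stay as the last step left them, time stands still between calls to the robot, and variables do not carry over. Pictures are saved under pics/ and viewed, and the job is handed in when it is done.

```bash
mkdir -p pics; ls
cat > h.py <<'E'
import numpy as np, cv2
from workcell import bot
def grab(n,fn=None):
    p=bot.grab_frame(n)
    if fn: cv2.imwrite('pics/'+fn,p['pixels'])
    return p
def K(p):
    h=p['pixels'].shape[0]; f=h/2/np.tan(np.radians(p['vertical_fov'])/2)
    return f,p['cx'],p['cy']
def onplane(p,uv,z):
    f,cx,cy=K(p); R=np.array(p['R']);t=np.array(p['t'])
    d=R.T@np.array([(uv[0]-cx)/f,(uv[1]-cy)/f,1.]); c=-R.T@t
    return c+d*(z-c[2])/d[2]
def proj(p,X):
    f,cx,cy=K(p); c=np.array(p['R'])@np.array(X)+np.array(p['t'])
    return np.array([cx+f*c[0]/c[2],cy+f*c[1]/c[2]])
E
python3 - <<'E'
from h import *
for n in ['scene','side','wrist']:
    p=grab(n,n+'0.png'); print(n,p['vertical_fov'],p['cx'],p['cy'],np.round(p['R'],3).tolist(),np.round(p['t'],3), [k for k in p])
    print(' cam',-np.array(p['R']).T@np.array(p['t']))
s=bot.observe(); print(s, bot.grasp_offset)
E
```

```text
pics
scene 53.12382380390692 275.14998498319926 210.48588345828287 [[-0.322, 0.947, 0.01], [0.729, 0.254, -0.636], [-0.604, -0.197, -0.772]] [ 0.184 -0.397  1.519] ['pixels', 'vertical_fov', 'cx', 'cy', 'R', 't', 'shot']
 cam [1.26585891 0.22624035 0.91843906]
side 44.078709503671085 278.1492139498285 202.18494196382855 [[-0.776, -0.631, -0.017], [-0.457, 0.58, -0.674], [0.435, -0.515, -0.739]] [0.484 0.341 1.244] ['pixels', 'vertical_fov', 'cx', 'cy', 'R', 't', 'shot']
 cam [-0.01024905  0.74765426  1.15675602]
wrist 65.0455822920582 277.6834190728841 212.85030410618126 [[0.432, -0.902, -0.001], [-0.871, -0.418, 0.26], [-0.235, -0.111, -0.966]] [-0.624 -0.033  0.379] ['pixels', 'vertical_fov', 'cx', 'cy', 'R', 't', 'shot']
 cam [ 0.33000237 -0.5346897   0.37382356]
{'clock': 0.15, 'qpos': array([ 1.05381183,  0.52188431, -0.03631184,  1.59982784,  0.02114539,
        1.02110257, -0.11281598]), 'qd': array([-0.0004328 , -0.00098741,  0.00106959, -0.00081426,  0.00137929,
       -0.00136063,  0.00043291]), 'joint_efforts': array([ 3.19293715e-03, -9.27394509e+01,  1.98070630e+00, -3.70054650e+01,
        1.78796664e-02,  6.40688231e-03, -4.28560713e-05]), 'position': array([ 0.26992214, -0.56344985,  0.23087124]), 'tool_rot': array([-3.14075257e+00,  1.64207970e-05,  4.46713246e-01]), 'force': array([0.38636122, 0.55962659, 0.23819408]), 'moment': array([-0.01019648,  0.02027152,  0.00106557]), 'grip_width': 0.08566957575196742} 0.0187
```

View pics/scene0.png

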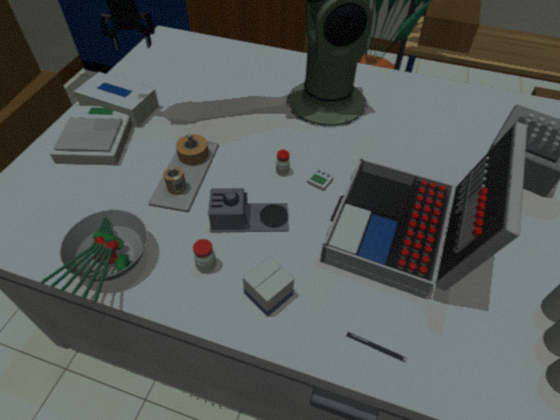

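View pics/side0.png

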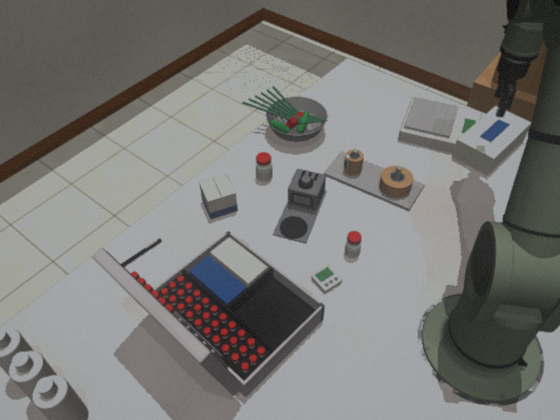

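View pics/wrist0.png

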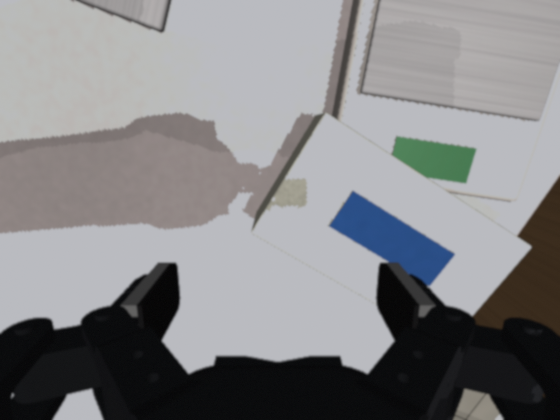

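The scene view shows the slim roll at about (175,180), the broad roll at (192,150), the reader block at (230,207) with its pad at (273,215), and the case with its empty bay at about (380,185). Next I'll localise these in both fixed cameras.

Run:
```python
from h import *
P={n:grab(n) for n in ['scene','side']}
for th,z in [('roll',.074-.031),('broad_roll',.034),('stand',.012),('pad',.012),('window',.043),('read_top',.08),('bay',.03),('case',.05),('spindle_a',.094),('jar_near',.04),('jar_far',.04),('carton',.05),('timer',.018),('mark',.043),('reader',.03)]:
    for n,p in P.items():
        try: r=bot.trace(p,th)
        except Exception as e: print(th,n,e); continue
        for d in r[:2]:
            print(th,n,round(d['score'],2),np.round(d['point'],1),int(d['region'].sum()),np.round(onplane(p,d['point'],z),4))
for n,p in P.items():
    im=p['pixels']
    c=(120,120,320,260) if n=='scene' else (250,120,450,260)
    cv2.imwrite(f'pics/{n}_crop.png',cv2.resize(im[c[1]:c[3],c[0]:c[2]],None,fx=4,fy=4,interpolation=cv2.INTER_CUBIC))
```

```text
roll scene 0.87 [175.9 184.4] 408 [ 0.5826 -0.2939  0.043 ]
roll scene 0.54 [186.5 186.4] 1756 [ 0.5797 -0.2622  0.043 ]
roll side 0.92 [354.4 163. ] 355 [ 0.5636 -0.303   0.043 ]
broad_roll scene 0.82 [192.6 153.2] 753 [ 0.4416 -0.3116  0.034 ]
broad_roll scene 0.36 [231.9 196.6] 78 [ 0.5658 -0.1302  0.034 ]
broad_roll side 0.89 [396.4 182.8] 790 [ 0.4208 -0.3167  0.034 ]
broad_roll side 0.15 [354.2 166.1] 418 [ 0.561  -0.2993  0.034 ]
stand scene 0.68 [423.9 223.6] 21107 [0.4661 0.3942 0.012 ]
stand scene 0.64 [184.9 187.1] 1662 [ 0.5594 -0.2826  0.012 ]
stand side 0.74 [370.3 181.6] 1903 [ 0.4949 -0.2926  0.012 ]
stand side 0.42 [214.7 197.6] 1250 [0.8264 0.0543 0.012 ]
pad scene 0.56 [241.1 214.8] 2783 [ 0.602  -0.0893  0.012 ]
pad side 0.97 [299.9 206.9] 2308 [ 0.6016 -0.075   0.012 ]
window scene 0.72 [241.1 212.8] 2801 [ 0.6183 -0.0811  0.043 ]
window side 0.84 [304.  206.1] 2524 [ 0.5776 -0.0625  0.043 ]
window side 0.73 [352.7 163.3] 370 [ 0.567  -0.2986  0.043 ]
read_top scene 0.48 [233.1 196.6] 84 [ 0.6011 -0.1086  0.08  ]
read_top scene 0.36 [240.4 215.3] 2894 [ 0.6539 -0
[... 716 characters left out ...]
4.1 258.4] 643 [ 0.7813 -0.1146  0.04  ]
jar_far side 0.91 [262.9 167. ] 431 [ 0.7782 -0.1158  0.04  ]
carton scene 0.83 [268.1 285.5] 1990 [0.8062 0.0619 0.05  ]
carton side 0.65 [216.1 195.8] 1210 [0.8004 0.0695 0.05  ]
carton side 0.28 [230.2 309.2] 17702 [0.5108 0.3225 0.05  ]
timer scene 0.8 [316.2 178.3] 362 [0.4037 0.0715 0.018 ]
timer side 0.84 [327.9 278.8] 527 [0.3873 0.0841 0.018 ]
mark scene 0.84 [176.  182.4] 418 [ 0.5755 -0.2973  0.043 ]
mark side 0.87 [354.7 164.5] 411 [ 0.5591 -0.2979  0.043 ]
reader scene 0.97 [241.4 212.7] 2846 [ 0.6081 -0.085   0.03  ]
reader scene 0.6 [207.2 255.6] 633 [ 0.7657 -0.1146  0.03  ]
reader side 0.65 [300.6 205. ] 2446 [ 0.5949 -0.0693  0.03  ]
```

View crops.

View pics/scene_crop.png

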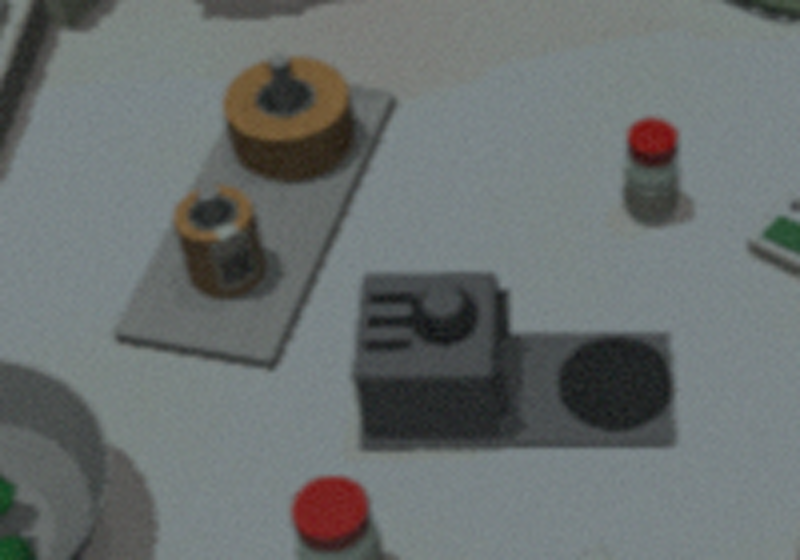

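View pics/side_crop.png

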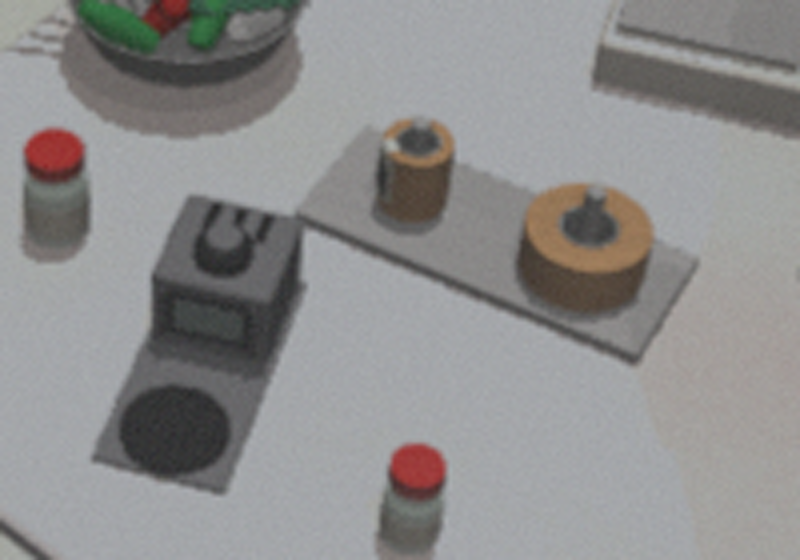

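Run:
```python
from h import *
P={n:grab(n) for n in ['scene','side']}
S=lambda u,v:(120+u/4-.4,120+v/4-.4)
D=lambda u,v:(250+u/4-.4,120+v/4-.4)
pts={'scene':{'spS':(S(206,188),.094),'spB':(S(279,62),.094),'pad':(S(615,383),.012),'btn':(S(446,308),.082),'rimS':(S(216,212),.074),'rimB':(S(287,98),.057),'tongue':(S(229,232),.074),'st1':(S(118,337),.012),'st2':(S(272,364),.012),'st3':(S(396,97),.012),
 'blkNear_top1':(S(365,276),.076),'blk2':(S(495,273),.076),'blk3':(S(497,376),.076),'blk4':(S(357,376),.076),'base1':(S(670,335),.006),'base2':(S(674,443),.006),'jar':(S(652,135),.075)},
'side':{'spS':(D(421,124),.094),'spB':(D(597,190),.094),'pad':(D(175,430),.012),'btn':(D(224,240),.082),'rimS':(D(418,140),.074),'rimB':(D(587,225),.057),'tongue':(D(392,146),.074),'st2':(D(298,210),.012),'st1':(D(368,128),.012),'st3':(D(697,262),.012),'st4':(D(638,357),.012),
 'blkNear_top1':(D(301,220),.076),'blk2':(D(262,302),.076),'blk3':(D(152,276),.076),'blk4':(D(190,198),.076),'base1':(D(225,490),.006),'base2':(D(94,457),.006),'jar':(D(417,455),.075)}}
for n in pts:
    for k,(uv,z) in pts[n].items(): print(n,k,np.round(onplane(P[n],uv,z)[:2],4))
```

```text
scene spS [ 0.5664 -0.3073]
scene spB [ 0.4296 -0.3187]
scene pad [ 0.5745 -0.0044]
scene btn [ 0.6044 -0.1128]
scene rimS [ 0.5684 -0.3025]
scene rimB [ 0.4277 -0.3189]
scene tongue [ 0.5828 -0.285 ]
scene st1 [ 0.6506 -0.3488]
scene st2 [ 0.6371 -0.2355]
scene st3 [ 0.3539 -0.2657]
scene blkNear_top1 [ 0.5911 -0.1781]
scene blk2 [ 0.5595 -0.0961]
scene blk3 [ 0.6429 -0.0618]
scene blk4 [ 0.6726 -0.1469]
scene base1 [0.5154 0.0169]
scene base2 [0.606  0.0488]
scene jar [ 0.3931 -0.0383]
side spS [ 0.5666 -0.3015]
side spB [ 0.4252 -0.3205]
side pad [ 0.569  -0.0019]
side btn [ 0.6162 -0.1198]
side rimS [ 0.5691 -0.3045]
side rimB [ 0.427  -0.3202]
side tongue [ 0.581  -0.2866]
side st2 [ 0.6313 -0.2387]
side st1 [ 0.6424 -0.3518]
side st3 [ 0.3585 -0.3806]
side st4 [ 0.3453 -0.2673]
side blkNear_top1 [ 0.5876 -0.1764]
side blk2 [ 0.5609 -0.0917]
side blk3 [ 0.6384 -0.0633]
side blk4 [ 0.6664 -0.1442]
side base1 [0.511  0.0154]
side base2 [0.6019 0.0495]
side jar [ 0.3973 -0.0437]
```

The two cameras agree to about 5 mm:

| Item | Estimate |
|---|---|
| Slim spindle | (0.567, -0.304) |
| Broad spindle | (0.427, -0.320) |
| Pad | (0.572, -0.003) |
| Reader x | about -70° |
| Label direction | about 52° |

I'll go above the slim roll for a wrist view.

```bash
python3 -m handwheel '[[1,-0.28,0,0,0,0],[1,-0.28,0,0,0,0],[1,-0.28,0,0,0,0],[1,-0.28,0,0,0,0],[1,-0.28,0,0,0,0],[1,-0.28,0,0,0,0],[1,-0.28,0,0,0,0],[1,-0.28,0,0,0,0]]' -1 60 && python3 -m handwheel '[[1,-0.28,0,0,0,0],[1,-0.28,0,0,0,0],[1,-0.28,0,0,0,0],[1,-0.28,0,0,0,0],[1,-0.28,0,0,0,0],[1,-0.28,0,0,0,0],[1,-0.28,0,0,0,0],[0.2,0,0,0,0,0]]' && python3 -m handwheel '[[0,0,0,0,0,-0.029],[0,0,0,0,0,-0.029],[0,0,0,0,0,-0.029],[0,0,0,0,0,-0.029],[0,0,0,0,0,-0.029],[0,0,0,0,0,-0.029],[0,0,0,0,0,-0.029],[0,0,0,0,0,-0.029]]'
python3 - <<'E'
from h import *
p=grab('wrist','wrist1.png'); s=bot.observe(); print(s['clock'],s['position'],s['tool_rot'],s['qpos'])
cv2.imwrite('pics/wrist1.png',p['pixels'])
E
```

```text
clock: 2.85
position: [0.4268, -0.4262, 0.2313]
tool_rot: [3.142, -0.0, 0.447]
force: [0.8, -0.0, 0.2]
grip_width: 0.0856
clock: 3.85
position: [0.5685, -0.3032, 0.2311]
tool_rot: [-3.141, -0.0, 0.449]
force: [-0.6, 0.3, 0.6]
grip_width: 0.085
clock: 4.85
position: [0.5667, -0.3058, 0.2313]
tool_rot: [-3.141, 0.0, 1.909]
force: [0.0, -0.0, -0.0]
grip_width: 0.0853
4.9 [ 0.56663393 -0.30586415  0.23123716] [-3.14100206e+00  3.17583419e-04  1.91890498e+00] [ 0.69117466  0.58330035 -0.44565905  1.52953716  0.27167129  1.09074319
  0.53186937]
```

View pics/wrist1.png

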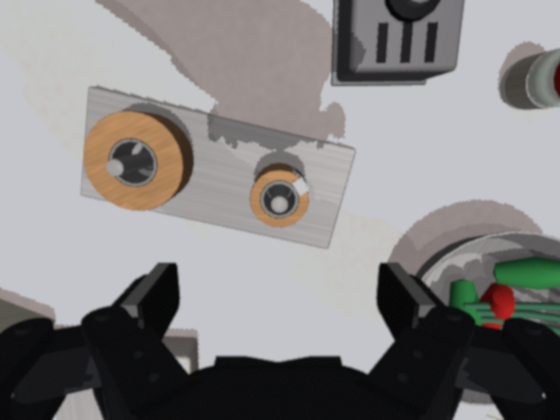

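The wrist view shows the slim roll at (279,195) with its tongue at (300,187) and its spindle top at (279,205). The broad roll is at (137,160).

Run:
```python
from h import *
p=grab('wrist'); im=p['pixels']
c=im[145:250,225:345]; cv2.imwrite('pics/w1crop.png',cv2.resize(c,None,fx=6,fy=6,interpolation=cv2.INTER_CUBIC))
hsv=cv2.cvtColor(im,cv2.COLOR_BGR2HSV)
for nm,uv,z in [('rim',(279,196),.074),('sp',(279,205),.094),('broadsp',(114,168),.094),('st_a',(355,150),.012),('st_b',(328,248),.012),('st_c',(82,194),.012),('st_d',(93,87),.012)]:
    print(nm,onplane(p,uv,z)[:2])
# white tongue
m=((hsv[...,1]<50)&(hsv[...,2]>190)).astype(np.uint8); 
n,l,st,ce=cv2.connectedComponentsWithStats(m[165:225,240:320]); 
for i in range(1,n):
    if 10<st[i,4]<400: print(st[i],ce[i]+[240,165],onplane(p,ce[i]+[240,165],.074)[:2])
# brown
b=((hsv[...,0]>5)&(hsv[...,0]<25)&(hsv[...,1]>90)).astype(np.uint8); b[:, :220]=0;b[:,330:]=0;b[:150]=0;b[240:]=0
cs,_=cv2.findContours(b,cv2.RETR_EXTERNAL,cv2.CHAIN_APPROX_NONE); cc=max(cs,key=cv2.contourArea); print(cv2.fitEllipse(cc), cv2.minEnclosingCircle(cc))
```

```text
rim [ 0.56822228 -0.30399158]
sp [ 0.5694439  -0.30753531]
broadsp [ 0.42650521 -0.3250028 ]
st_a [ 0.63293426 -0.24052972]
st_b [ 0.64828854 -0.35536774]
st_c [ 0.36440754 -0.3897472 ]
st_d [ 0.35300104 -0.27394956]
[ 55  15  13  15 119] [300.86554622 186.96638655] [ 0.58430242 -0.28907703]
((278.71820068359375, 196.09873962402344), (51.85291290283203, 57.819664001464844), 171.80673217773438) ((279.0, 195.0), 31.257099151611328)
```

View pics/w1crop.png

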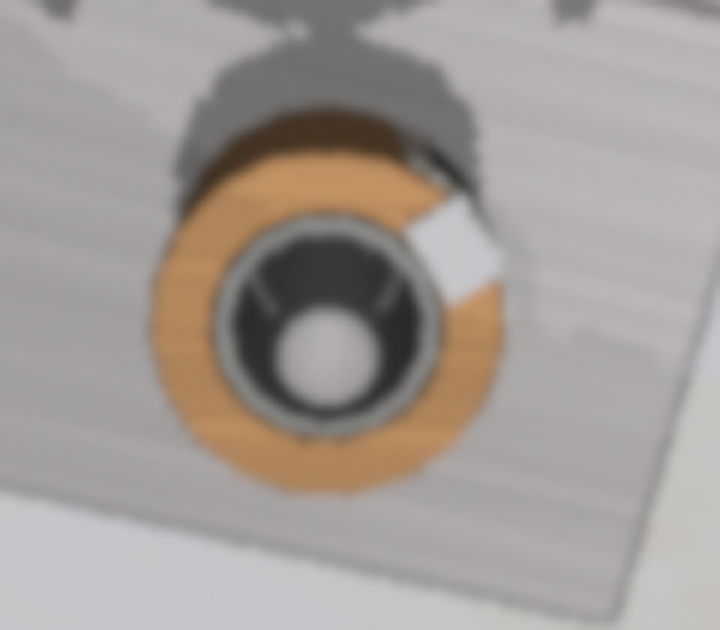

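Run:
```python
from h import *
p=grab('wrist')
a=onplane(p,(225+327/6-.4,145+323/6-.4),.074)[:2]; t=onplane(p,(225+455/6-.4,145+250/6-.4),.074)[:2]
print(a,t,np.linalg.norm(t-a),np.degrees(np.arctan2(*(t-a)[::-1])))
sp=onplane(p,(225+328/6-.4,145+356/6-.4),.094)[:2]; print('sp',sp)
s=bot.observe(); print(s['position'],s['tool_rot'])
x=np.array([np.cos(s['tool_rot'][2]),np.sin(s['tool_rot'][2])]); y=np.array([x[1],-x[0]])
for q in (a,sp):
  d=q-s['position'][:2]; print('tool dx dy',d@x,d@y)
```

```text
[ 0.56915395 -0.30601039] [ 0.58396657 -0.28866509] 0.022809502639069053 49.50317676697756
sp [ 0.56937618 -0.30643616]
[ 0.56674604 -0.30570187  0.23117851] [-3.14135056e+00 -9.20351115e-05  1.90028443e+00]
tool dx dy -0.001071020042080559 0.0021785517664773754
tool dx dy -0.0015457888117829872 0.002251070269133268
```

Label measures 49.5°, and the roll is centred on its spindle at (0.569, -0.306). Now I'll descend and grip.

```bash
python3 -m handwheel '[[-0.05,0.09,1,0,0,0],[0,0,1,0,0,0],[0,0,1,0,0,0],[0,0,1,0,0,0],[0,0,1,0,0,0],[0,0,1,0,0,0],[0,0,1,0,0,0],[0,0,0.5,0,0,0]]' && python3 -m handwheel '[[0,0,0.46,0,0,0],[0,0,0,0,0,0]]'
python3 - <<'E'
from h import *
p=grab('wrist','wrist2.png'); p=grab('scene'); cv2.imwrite('pics/sc2.png',cv2.resize(p['pixels'][80:280,100:360],None,fx=3,fy=3)); s=bot.observe(); print(s['clock'],s['position'],s['tool_rot'],s['force'])
E
```

```text
clock: 6.0
position: [0.5692, -0.3054, 0.0426]
tool_rot: [-3.14, -0.001, 1.901]
force: [-0.1, -0.0, 0.3]
grip_width: 0.0856
clock: 6.25
position: [0.5697, -0.3052, 0.032]
tool_rot: [-3.141, -0.0, 1.903]
force: [0.1, 0.7, 0.4]
grip_width: 0.085
6.35 [ 0.5702296  -0.305418    0.03292094] [3.14105195e+00 5.67097744e-04 1.90379537e+00] [-0.15858094 -0.01909812 -0.66288627]
```

View pics/wrist2.png

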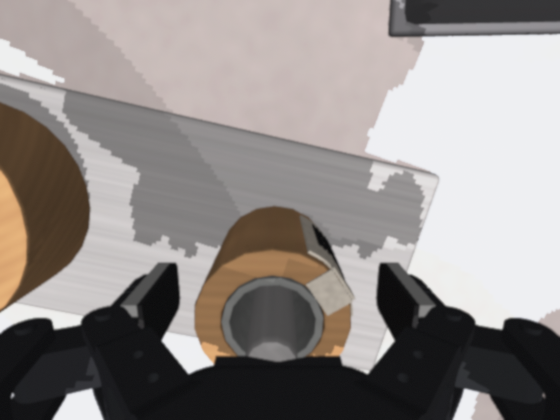

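View pics/sc2.png

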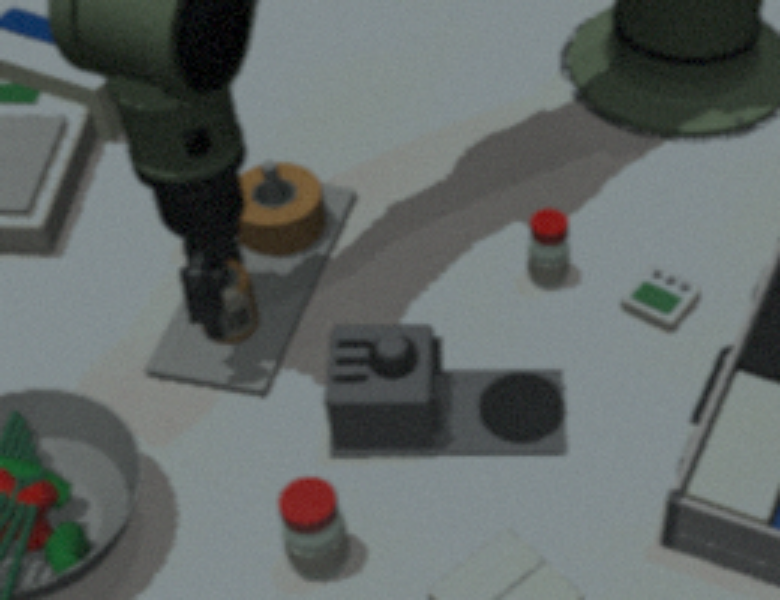

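The roll sits between the open fingers and the label side is visible at (320,270). Closing, then a first lift.

```bash
python3 -m handwheel '[[0,0,0,0,0,0],[0,0,0,0,0,0],[0,0,0,0,0,0],[0,0,0,0,0,0],[0,0,0,0,0,0],[0,0,-0.2,0,0,0],[0,0,-0.8,0,0,0]]' 1 40 && python3 -m handwheel '[[0,0,-1,0,0,0],[0,0,-1,0,0,0],[0,0,-1,0,0,0],[0,0,-1,0,0,0],[0,0,0,0,0,0]]'
python3 - <<'E'
from h import *
p=grab('wrist','wrist3.png'); p=grab('scene'); cv2.imwrite('pics/sc3.png',cv2.resize(p['pixels'][80:280,100:360],None,fx=3,fy=3)); s=bot.observe(); print(s['clock'],s['position'],s['tool_rot'],s['force'],s['qpos'])
E
```

```text
clock: 7.22
position: [0.5693, -0.3049, 0.0574]
tool_rot: [-3.14, -0.001, 1.905]
force: [0.6, -0.7, -1.3]
grip_width: 0.0541
clock: 7.85
position: [0.5709, -0.3056, 0.1603]
tool_rot: [3.139, 0.003, 1.904]
force: [-0.4, 0.2, -1.3]
grip_width: 0.0546
7.95 [ 0.56975238 -0.30525376  0.15766306] [3.14142861e+00 3.58227878e-04 1.90442763e+00] [-0.57162547  0.36634411 -2.55510596] [ 0.67301018  0.66313674 -0.42201778  1.59055839  0.31415874  0.9553785
  0.48122255]
```

View pics/wrist3.png

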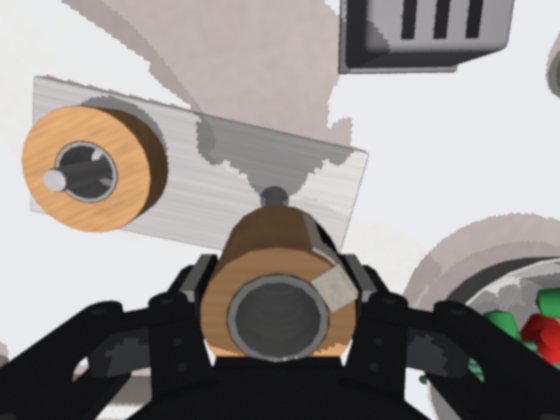

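View pics/sc3.png

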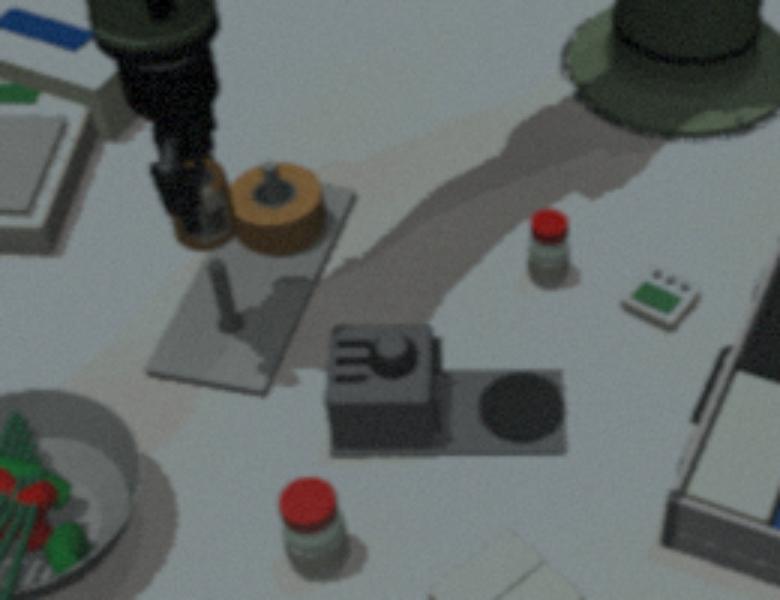

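Roll lifted cleanly; the grip width is 54.6 mm and the spindle is bare. Moving towards the pad and starting the turn.

```bash
python3 -m handwheel '[[0.945,0.327,0,0,0,0],[0.945,0.327,0,0,0,0],[0.945,0.327,0,0,0,0],[0.945,0.327,0,0,0,0],[0.945,0.327,0,0,0,0],[0.945,0.327,0,0,0,0],[0.945,0.327,0,0,0,0],[0,0,0,0,0,0]]' && python3 -m handwheel '[[0,0,0,0,0,0.028],[0,0,0,0,0,0.028],[0,0,0,0,0,0.028],[0,0,0,0,0,0.028],[0,0,0,0,0,0.028],[0,0,0,0,0,0.028],[0,0,0,0,0,0.028],[0,0,0,0,0,0.028]]' && python3 -m handwheel '[[0,0,0,0,0,0.027],[0,0,0,0,0,0.027],[0,0,0,0,0,0.027],[0,0,0,0,0,0.027],[0,0,0,0,0,0]]'
python3 - <<'E'
from h import *
p=grab('wrist','wrist4.png'); s=bot.observe(); print(s['clock'],s['position'],s['tool_rot'],s['force'],s['qpos'])
E
```

```text
clock: 8.95
position: [0.5695, -0.1281, 0.1568]
tool_rot: [-3.141, -0.001, 1.907]
force: [-0.2, -0.2, -0.8]
grip_width: 0.0543
clock: 9.95
position: [0.5694, -0.131, 0.1567]
tool_rot: [-3.141, 0.001, 0.491]
force: [-0.3, 0.4, -1.8]
grip_width: 0.0544
clock: 10.58
position: [0.5695, -0.1307, 0.1568]
tool_rot: [3.141, 0.001, -0.181]
force: [-0.5, 0.2, -1.6]
grip_width: 0.0543
10.625 [ 0.56954692 -0.13055296  0.15691299] [ 3.14109680e+00  7.78950556e-04 -1.77913584e-01] [-0.43854492 -0.5879079  -2.15277494] [ 0.05911205  0.54874667  0.09144523  1.78308445 -0.06495711  0.81347646
 -1.56682432]
```

View pics/wrist4.png

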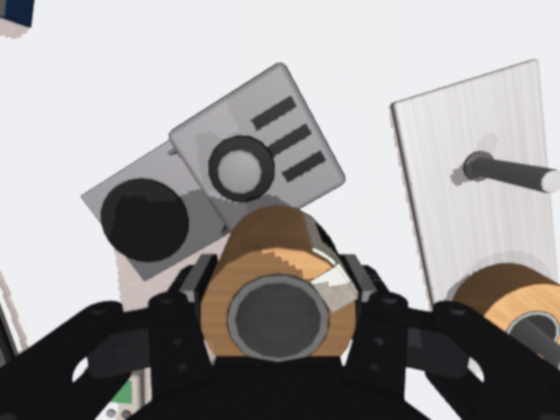

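Pad at about (145,220), button top at (240,171), tongue at (333,287) on the held roll. Measuring from this.

```bash
cat > m.py <<'E'
from h import *
p=grab('wrist'); im=p['pixels']; s=bot.observe(); P=s['position']; print(P,s['tool_rot'])
g=cv2.cvtColor(im,cv2.COLOR_BGR2GRAY)
m=(g<45).astype(np.uint8); m[:150]=0;m[280:]=0;m[:,200:]=0;m[:,:90]=0
cs,_=cv2.findContours(m,cv2.RETR_EXTERNAL,cv2.CHAIN_APPROX_NONE); cc=max(cs,key=cv2.contourArea); e=cv2.fitEllipse(cc); print('pad ell',e)
pad=onplane(p,e[0],.012)[:2]; print('pad',pad)
cir=np.array([onplane(p,q[0],.012)[:2] for q in cc]); c,r=cv2.minEnclosingCircle(cir.astype(np.float32)); print('circ',c,r)
btn=onplane(p,(240,171),.082)[:2]; print('btn',btn,btn-pad,np.linalg.norm(btn-pad),np.degrees(np.arctan2(*(btn-pad)[::-1])))
c1=[onplane(p,q,.076)[:2] for q in [(172,133),(282,64),(345,181)]]
print('edge y',np.degrees(np.arctan2(*(c1[1]-c1[0])[::-1])),np.linalg.norm(c1[1]-c1[0]),np.degrees(np.arctan2(*(c1[1]-c1[2])[::-1])),np.linalg.norm(c1[1]-c1[2]))
b=[onplane(p,q,.006)[:2] for q in [(82,196),(146,280)]]
print('base', np.degrees(np.arctan2(*(b[0]-b[1])[::-1])))
zt=P[2]+.042
a=onplane(p,(278,318),zt)[:2]; t=onplane(p,(333,288),zt)[:2]
print('roll',a,t,np.linalg.norm(t-a),np.degrees(np.arctan2(*(t-a)[::-1])))
cv2.imwrite('pics/w4c.png',cv2.resize(im[50:370,60:380],None,fx=1.8,fy=1.8))
E
python3 m.py
```

```text
[ 0.5695955  -0.13049351  0.15699357] [ 3.14133935e+00  6.05107374e-04 -1.77563615e-01]
pad ell ((145.12631225585938, 219.70462036132812), (78.21224212646484, 86.3998794555664), 119.90865325927734)
pad [ 0.57367436 -0.00809513]
circ (0.572257936000824, -0.008138411678373814) 0.03922377899289131
btn [ 0.60994209 -0.11181626] [ 0.03626773 -0.10372113] 0.10987911700084461 -70.72701499247165
edge y -70.06353745185964 0.08387136579380643 20.20943722911706 0.08593653354358292
base 20.385346365983477
roll [ 0.57109349 -0.13025344] [ 0.57911314 -0.15058715] 0.021858058310080194 -68.47563017438172
```

View pics/w4c.png

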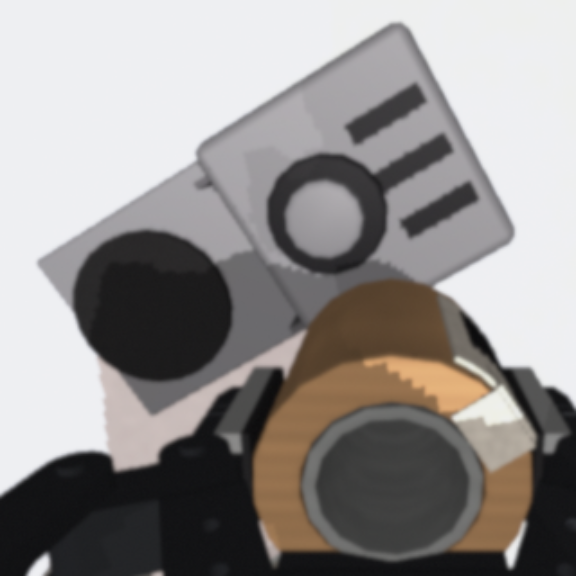

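Reader x ≈ -70° and the label is at about -69°, so no further turn is needed. Averaged pad centre is (0.572, -0.005). Moving over it and lowering.

```bash
python3 -m handwheel '[[-0.138,-0.822,0,0,0,0],[-0.138,-0.822,0,0,0,0],[-0.138,-0.822,0,0,0,0],[-0.138,-0.822,0,0,0,0],[-0.138,-0.822,0,0,0,0],[-0.138,-0.822,0,0,0,0],[0,0,0,0,0,0]]' && python3 -m handwheel '[[0,0,0.8,0,0,0],[0,0,0.8,0,0,0],[0,0,0.8,0,0,0],[0,0,0.8,0,0,0],[0,0,0.8,0,0,0],[0,0,0.6,0,0,0],[0,0,0,0,0,0]]'
python3 - <<'E'
from h import *
s=bot.observe(); print(s['clock'],s['position'],s['tool_rot'],s['force'],s['qpos'])
p=grab('side','x.png'); cv2.imwrite('pics/sd5.png',cv2.resize(p['pixels'][130:290,210:410],None,fx=4,fy=4)); p=grab('scene'); cv2.imwrite('pics/sc5.png',cv2.resize(p['pixels'][130:270,180:360],None,fx=4,fy=4));
E
```

```text
clock: 11.55
position: [0.5718, -0.0028, 0.1573]
tool_rot: [-3.141, 0.0, -0.179]
force: [0.7, -1.0, -1.4]
grip_width: 0.0543
clock: 12.42
position: [0.5712, -0.0054, 0.0415]
tool_rot: [3.141, 0.002, -0.182]
force: [0.8, -0.8, -1.5]
grip_width: 0.0547
12.425 [ 0.57118751 -0.00540861  0.04148783] [ 3.14104782e+00  1.52629335e-03 -1.81838865e-01] [ 0.76023218 -0.77187831 -1.5387811 ] [-0.13762617  0.70610282  0.0613707   1.87344753 -0.07408733  0.56583288
 -1.78090208]
```

View pics/sd5.png

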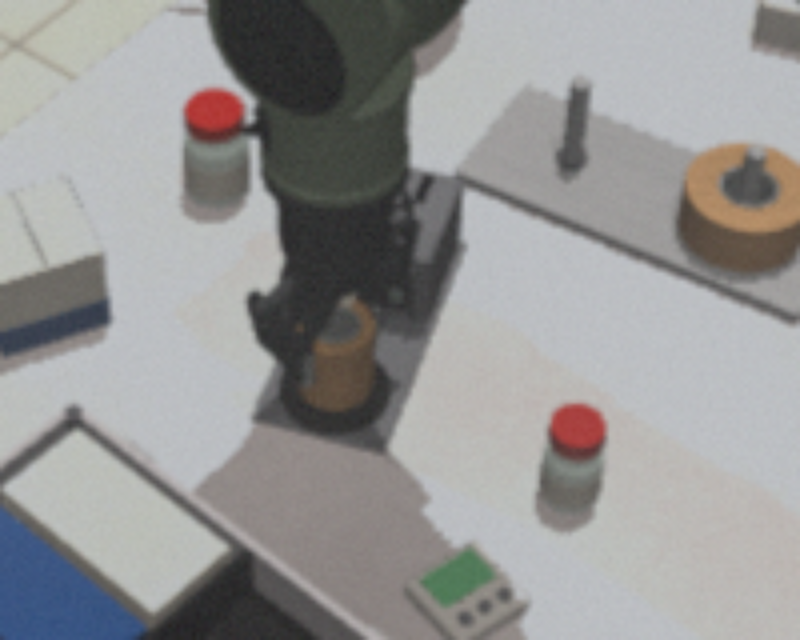

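View pics/sc5.png

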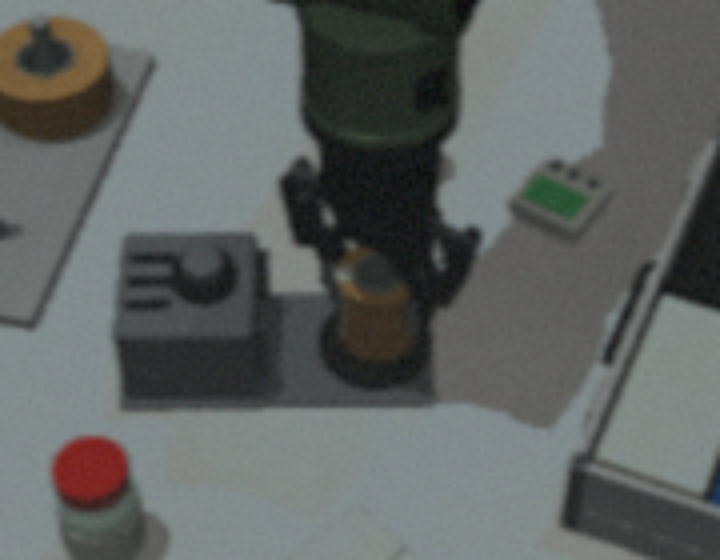

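The roll looks centred over the pad in both views, about 9 mm above it. Lowering the rest in small steps.

```bash
python3 -m handwheel '[[0,0,0.15,0,0,0],[0,0,0.15,0,0,0],[0,0,0.04,0,0,0],[0,0,0,0,0,0]]'; python3 -c "
from h import *
s=bot.observe(); print(s['position'],s['force'])"
```

```text
clock: 13.02
position: [0.5717, -0.0052, 0.0338]
tool_rot: [-3.142, 0.0, -0.182]
force: [0.9, -0.2, -2.0]
grip_width: 0.0544
[ 0.57169561 -0.00521489  0.03376891] [ 0.90064712 -0.17661231 -2.02088376]
```

```bash
python3 -m handwheel '[[0,0,0.03,0,0,0],[0,0,0.02,0,0,0],[0,0,0,0,0,0]]';  python3 -m handwheel '[[0,0,0.02,0,0,0],[0,0,0,0,0,0]]'
```

```text
clock: 13.4
position: [0.5718, -0.0052, 0.033]
tool_rot: [-3.141, -0.0, -0.182]
force: [-2.8, -0.2, 8.1]
grip_width: 0.0546
clock: 13.65
position: [0.5718, -0.0052, 0.033]
tool_rot: [-3.141, -0.0, -0.182]
force: [-6.1, 0.7, 18.4]
grip_width: 0.0545
```

Contact at 0.033. Easing back slightly, then releasing.

```bash
python3 -m handwheel '[[0,0,-0.03,0,0,0],[0,0,0,0,0,0]]'; python3 -m handwheel '[[0,0,0,0,0,0],[0,0,0,0,0,0],[0,0,0,0,0,0],[0,0,0,0,0,0]]' -1; python3 -m handwheel '[[0,0,-0.2,0,0,0],[0,0,-0.8,0,0,0],[0,0,-1,0,0,0],[0,0,-1,0,0,0],[0,0,-1,0,0,0],[0,0,-0.5,0,0,0],[0,0,0,0,0,0]]'
python3 - <<'E'
from h import *
p=grab('wrist','wrist6.png'); s=bot.observe(); print(s['clock'],s['position'],s['tool_rot'],s['force'])
p=grab('side','x.png'); cv2.imwrite('pics/sd6.png',cv2.resize(p['pixels'][130:290,210:410],None,fx=4,fy=4));
E
```

```text
clock: 13.9
position: [0.5719, -0.0052, 0.033]
tool_rot: [-3.141, -0.0, -0.182]
force: [-1.8, -0.0, 5.4]
grip_width: 0.054
clock: 14.4
position: [0.5717, -0.0052, 0.0327]
tool_rot: [3.142, 0.0, -0.182]
force: [-0.1, -0.2, 0.2]
grip_width: 0.0855
clock: 15.28
position: [0.572, -0.0052, 0.1458]
tool_rot: [-3.141, -0.001, -0.182]
force: [0.1, 0.3, -0.2]
grip_width: 0.0852
15.325 [ 0.5715866  -0.00519649  0.14502404] [-3.14157060e+00  6.44429098e-05 -1.81511249e-01] [-0.16796589  0.15885755  0.05928343]
```

View pics/wrist6.png

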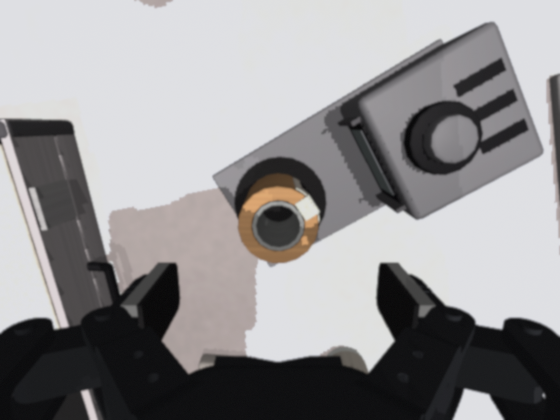

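View pics/sd6.png

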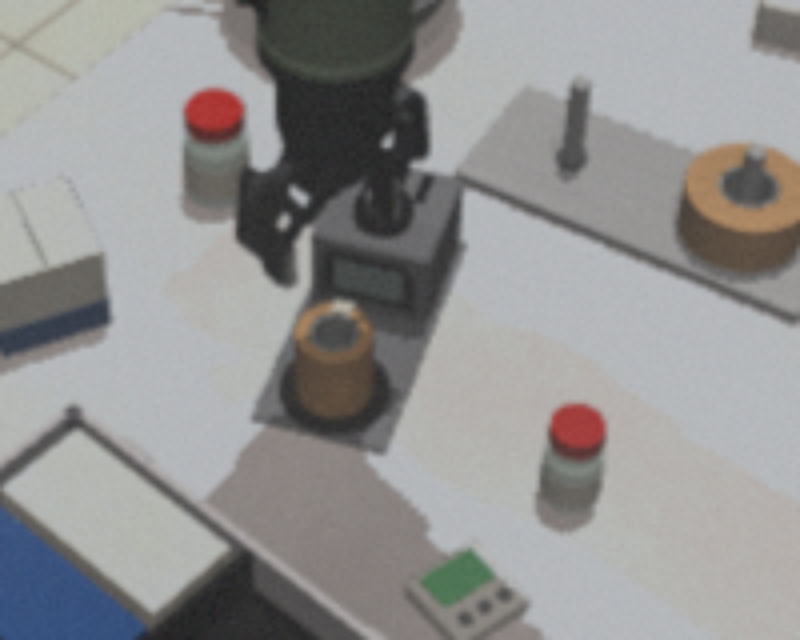

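Run:
```python
from h import *
p=grab('wrist'); im=p['pixels']; s=bot.observe(); P=s['position']
cv2.imwrite('pics/w6c.png',cv2.resize(im[130:290,200:500],None,fx=2.6,fy=2.6,interpolation=cv2.INTER_CUBIC)); cv2.imwrite('pics/w6d.png',cv2.resize(im[150:280,210:350],None,fx=5,fy=5,interpolation=cv2.INTER_CUBIC))
# pad boundary: dark pixels connected, upper part only
g=cv2.cvtColor(im,cv2.COLOR_BGR2GRAY)
m=((g<50)).astype(np.uint8); m[:150]=0;m[230:]=0;m[:,:230]=0;m[:,332:]=0
cs,_=cv2.findContours(m,cv2.RETR_EXTERNAL,cv2.CHAIN_APPROX_NONE); cc=np.vstack([c for c in cs if cv2.contourArea(c)>60])
X=np.array([onplane(p,q[0],.012)[:2] for q in cv2.convexHull(cc)])
from scipy.optimize import least_squares
X=X[X[:,0]>.56]; 
f=lambda c:np.hypot(X[:,0]-c[0],X[:,1]-c[1])-.04
r=least_squares(f,[.572,-.005],loss='soft_l1',f_scale=.001); print('pad',r.x,np.round(r.fun*1000,1))
hsv=cv2.cvtColor(im,cv2.COLOR_BGR2HSV)
for uv,z in [((280,224),.074),((308,207),.074),((453,139),.084),((453,139),.09)]: print(uv,onplane(p,uv,z)[:2])
for q in [(360,100),(492,24),(542,152),(418,218)]: print(onplane(p,q,.076)[:2])
```

```text
pad [ 0.57083628 -0.00643191] [-2.  -2.  -1.5 -1.1 -0.5 -0.9 -0.8 -0.7 -0.4 -0.4 -0.1 -0.   0.1  0.3
  0.3  0.4  0.4  0.4  0.4  0.4  0.4 -0.1 -0.3 -0.7 -0.9 -1.  -1.3 -1.3
 -1.5]
(280, 224) [ 0.57221001 -0.00628752]
(308, 207) [ 0.58051934 -0.02681752]
(453, 139) [ 0.60916606 -0.11907032]
(453, 139) [ 0.60998287 -0.11604751]
[ 0.64169539 -0.06840685]
[ 0.66929893 -0.14805475]
[ 0.58978184 -0.17823353]
[ 0.5602979  -0.09782727]
```

View pics/w6d.png

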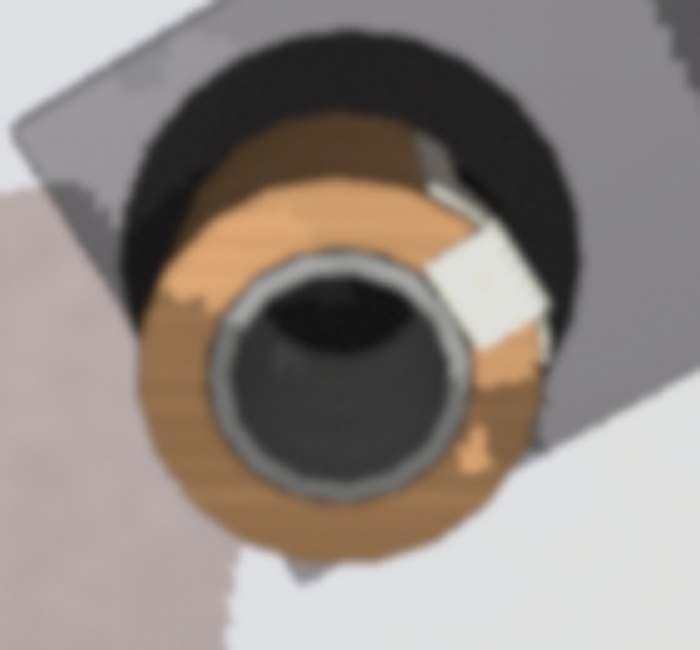

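View pics/w6c.png

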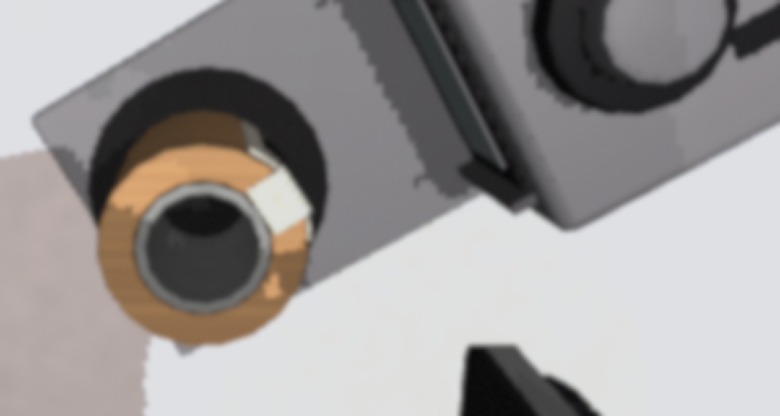

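The roll stands released within about 2 mm of the pad centre, with the label at about -68° against the reader's -70°. Button at (0.6105, -0.113). Closing the fingers and going above it.

```bash
python3 -m handwheel '[[0.577,0.99,0,0,0,0],[0.577,0.99,0,0,0,0],[0.577,0.99,0,0,0,0],[0.577,0.99,0,0,0,0],[0,0,0.6,0,0,0],[0,0,0.6,0,0,0],[0,0,0,0,0,0]]' 1 40
python3 - <<'E'
from h import *
s=bot.observe(); print(s['clock'],s['position'],s['tool_rot'],s['force'])
p=grab('side','x.png'); cv2.imwrite('pics/sd7.png',cv2.resize(p['pixels'][130:250,230:370],None,fx=5,fy=5)); p=grab('scene'); cv2.imwrite('pics/sc7.png',cv2.resize(p['pixels'][130:250,180:320],None,fx=5,fy=5));
E
```

```text
clock: 16.3
position: [0.6095, -0.1119, 0.1135]
tool_rot: [-3.141, 0.003, -0.18]
force: [-0.1, 0.3, 0.2]
grip_width: 0.0003
16.3 [ 0.60952151 -0.11191191  0.11345901] [-3.14148171e+00  3.13075259e-03 -1.80457970e-01] [-0.07921398  0.30225371  0.15556354]
```

View pics/sd7.png

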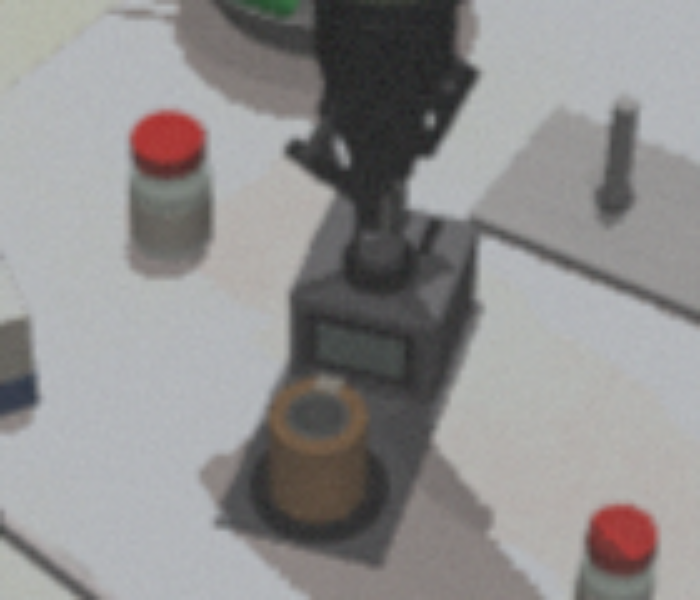

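View pics/sc7.png

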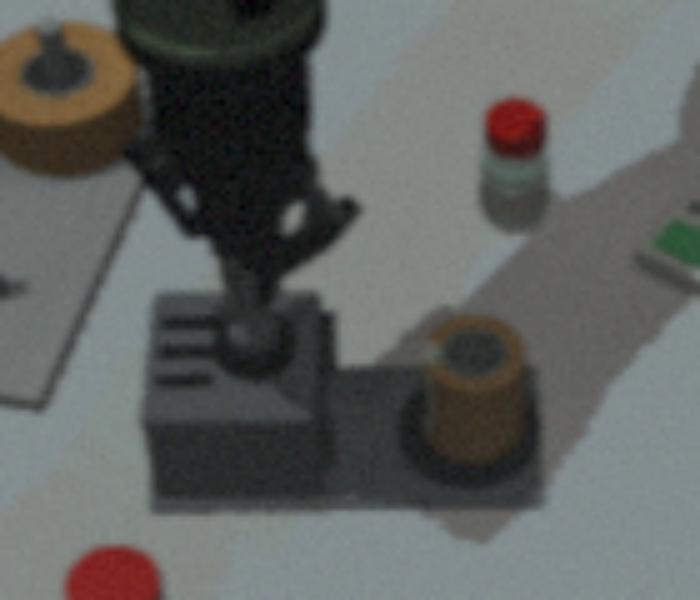

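Fingertips are over the button, and the roll is standing on the pad. Lowering in steps.

```bash
python3 -m handwheel '[[0,0,0.3,0,0,0],[0,0,0.3,0,0,0],[0,0,0,0,0,0]]'; python3 -m handwheel '[[0,0,0.12,0,0,0],[0,0,0,0,0,0]]';python3 -m handwheel '[[0,0,0.12,0,0,0],[0,0,0,0,0,0]]'
```

```text
clock: 16.77
position: [0.6102, -0.1129, 0.0996]
tool_rot: [3.142, 0.001, -0.181]
force: [0.8, 0.3, 0.4]
grip_width: -0.0
clock: 17.02
position: [0.6107, -0.113, 0.0973]
tool_rot: [-3.142, -0.0, -0.182]
force: [0.4, 0.5, 0.9]
grip_width: 0.0002
clock: 17.27
position: [0.6108, -0.1131, 0.0943]
tool_rot: [-3.142, -0.0, -0.182]
force: [0.4, -0.1, 3.7]
grip_width: -0.0003
```

```bash
python3 -m handwheel '[[0,0,0.08,0,0,0],[0,0,0,0,0,0]]'; python3 -m handwheel '[[0,0,0.08,0,0,0],[0,0,0,0,0,0]]';python3 -m handwheel '[[0,0,0.05,0,0,0],[0,0,0,0,0,0]]'
```

```text
clock: 17.52
position: [0.6107, -0.113, 0.0923]
tool_rot: [-3.142, -0.0, -0.182]
force: [1.5, 0.0, 4.5]
grip_width: -0.0002
clock: 17.77
position: [0.6109, -0.1131, 0.0917]
tool_rot: [-3.141, -0.001, -0.182]
force: [-6.4, 1.3, 26.3]
grip_width: -0.0003
clock: 18.02
position: [0.611, -0.1131, 0.0914]
tool_rot: [-3.141, -0.001, -0.182]
force: [-13.0, 2.8, 43.3]
grip_width: 0.0005
```

The button bottomed out: force jumped from about 4.5 N (spring) to 26–43 N at the stop. Retreating, reopening and returning above the roll with a more comfortable wrist angle.

```bash
python3 -m handwheel '[[0,0,-0.15,0,0,0],[0,0,-0.8,0,0,0],[0,0,-1,0,0,0],[0,0,-1,0,0,0]]' && python3 -m handwheel '[[-0.577,-0.99,-0.5,0,0,0],[-0.577,-0.99,-0.5,0,0,0],[-0.577,-0.99,0,0,0,0],[-0.577,-0.99,0,0,0,0]]' -1 && python3 -m handwheel '[[0,0,0,0,0,-0.028],[0,0,0,0,0,-0.028],[0,0,0,0,0,-0.028],[0,0,0,0,0,-0.028],[0,0,0,0,0,-0.028],[0,0,0,0,0,-0.028],[0,0,0,0,0,-0.028],[0,0,0,0,0,-0.028]]' && python3 -m handwheel '[[0,0,0,0,0,-0.026],[0,0,0,0,0,0]]'
python3 - <<'E'
from h import *
p=grab('wrist','wrist8.png'); s=bot.observe(); print(s['clock'],s['position'],s['tool_rot'],s['force'],s['qpos'])
p=grab('side'); cv2.imwrite('pics/sd8.png',cv2.resize(p['pixels'][190:400,80:340],None,fx=3,fy=3))
p=grab('scene'); cv2.imwrite('pics/sc8.png',cv2.resize(p['pixels'][110:310,300:540],None,fx=3,fy=3))
E
```

```text
clock: 18.52
position: [0.6102, -0.1129, 0.1632]
tool_rot: [3.142, 0.001, -0.182]
force: [-0.3, -0.7, 0.4]
grip_width: -0.0
clock: 19.02
position: [0.5711, -0.0043, 0.1877]
tool_rot: [-3.142, 0.0, -0.182]
force: [0.0, 0.6, 0.7]
grip_width: 0.0722
clock: 20.02
position: [0.5714, -0.0053, 0.1875]
tool_rot: [-3.141, 0.0, 1.232]
force: [-0.8, -0.1, -0.5]
grip_width: 0.0856
clock: 20.27
position: [0.5714, -0.0054, 0.1875]
tool_rot: [-3.141, -0.0, 1.388]
force: [0.3, 0.1, -0.6]
grip_width: 0.0857
20.325 [ 0.5715     -0.00542154  0.18757372] [-3.14100566e+00 -8.00223924e-05  1.38527461e+00] [-0.95824924  0.46514542  0.82135654] [ 0.12671265  0.501344   -0.30628503  1.77613115  0.18676973  0.89306288
 -0.44734885]
```

View pics/wrist8.png

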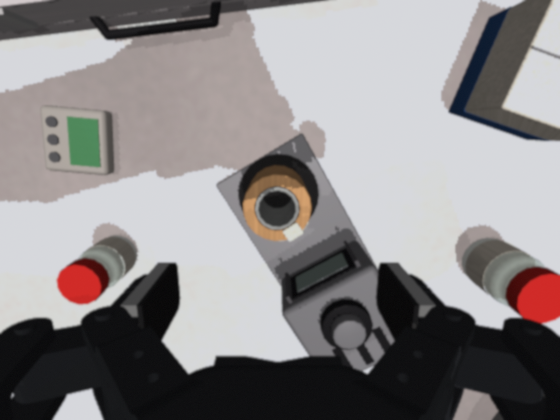

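View pics/sd8.png

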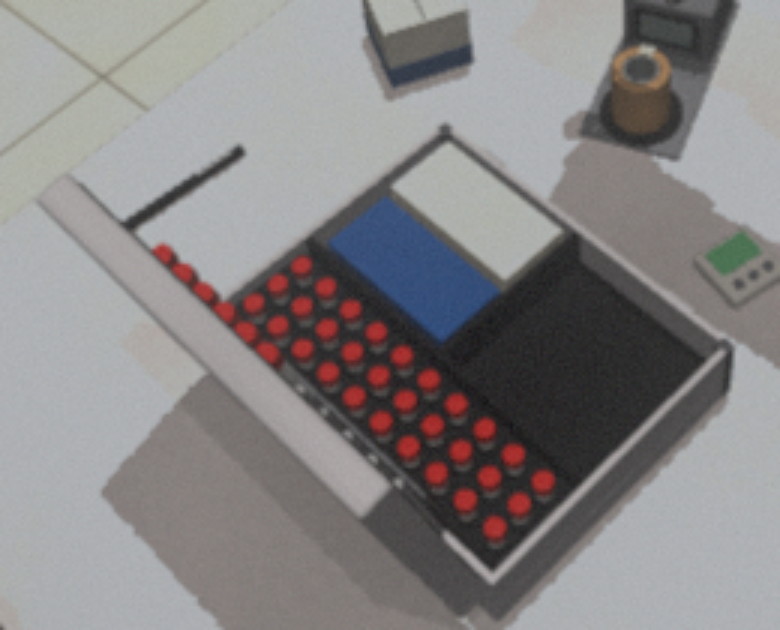

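View pics/sc8.png

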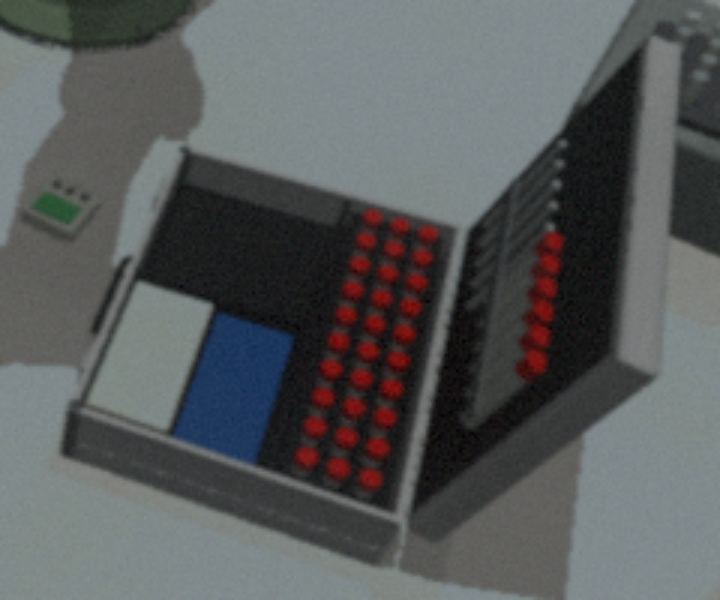

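Run:
```python
from h import *
S=lambda u,v:(300+u/3-.3,110+v/3-.3)
D=lambda u,v:(80+u/3-.3,190+v/3-.3)
ps=grab('scene'); pd=grab('side')
A=[onplane(ps,S(*q),.072)[:2] for q in [(183,152),(72,406),(460,230),(398,520)]]  # (-,-),(+,-),(-,+),(+,+)
B=[onplane(pd,D(*q),.072)[:2] for q in [(728,348),(445,130),(490,580)]]
print(np.round(A,4),np.round(B,4))
def fit(X):
    sg=np.array([(-1,-1),(1,-1),(-1,1),(1,1)])[:len(X)]*[.17,.135]; X=np.array(X)
    a=sg-sg.mean(0); b=X-X.mean(0); th=np.arctan2((a[:,0]*b[:,1]-a[:,1]*b[:,0]).sum(),(a*b).sum())
    R=np.array([[np.cos(th),-np.sin(th)],[np.sin(th),np.cos(th)]]); c=X.mean(0)-R@sg.mean(0)
    print(np.degrees(th),c,np.round((X-(sg@R.T+c))*1000,1)); return R,c
for p,X,n in ((ps,A,'scene'),(pd,B,'side')):
    R,c=fit(X); bay=R@[-.0855,-.053]+c; print(n,'bay',bay)
    im=p['pixels'].copy()
    for (dx,dy) in [(0,0),(-.08,-.078),(.08,-.078),(.08,.078),(-.08,.078)]:
        u=proj(p,[*(bay+R@[dx,dy]),.03]); cv2.circle(im,tuple(np.round(u).astype(int)),1,(0,255,255),-1)
    if n=='side': cv2.imwrite('pics/b_side.png',cv2.resize(im[190:400,80:340],None,fx=3,fy=3))
    else: cv2.imwrite('pics/b_scene.png',cv2.resize(im[110:310,300:540],None,fx=3,fy=3))
```

```text
[[0.3429 0.1839]
 [0.6678 0.1575]
 [0.3601 0.4452]
 [0.6885 0.4202]] [[0.3343 0.1863]
 [0.6638 0.1626]
 [0.3558 0.447 ]]
-4.3607635974254295 [0.51485141 0.30170215] [[ 7.9  3.9]
 [-6.3  3.4]
 [ 4.5 -4. ]
 [-6.1 -3.2]]
scene bay [0.42556901 0.25535668]
-4.312496299935344 [0.51118009 0.30590239] [[ 2.8  2.3]
 [-6.8  4.1]
 [ 4.  -6.4]]
side bay [0.42193676 0.25948172]
```

View pics/b_side.png

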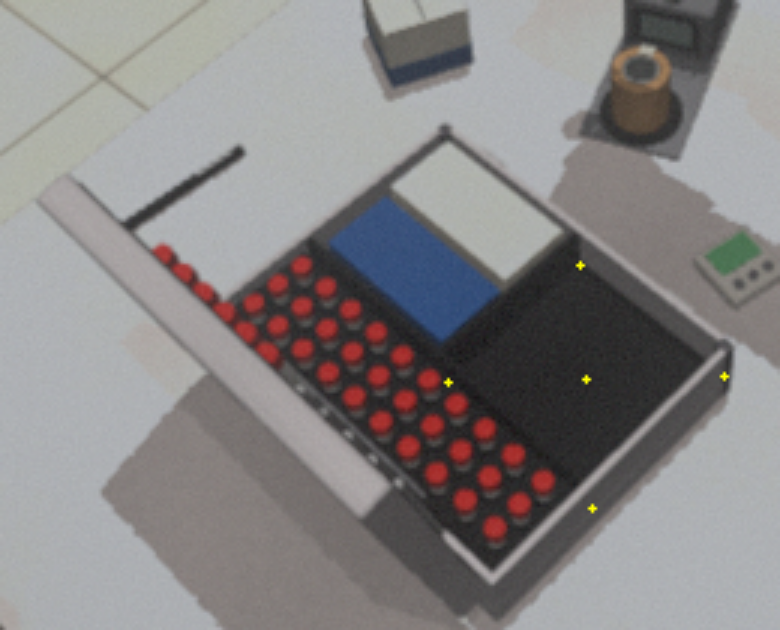

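View pics/b_scene.png

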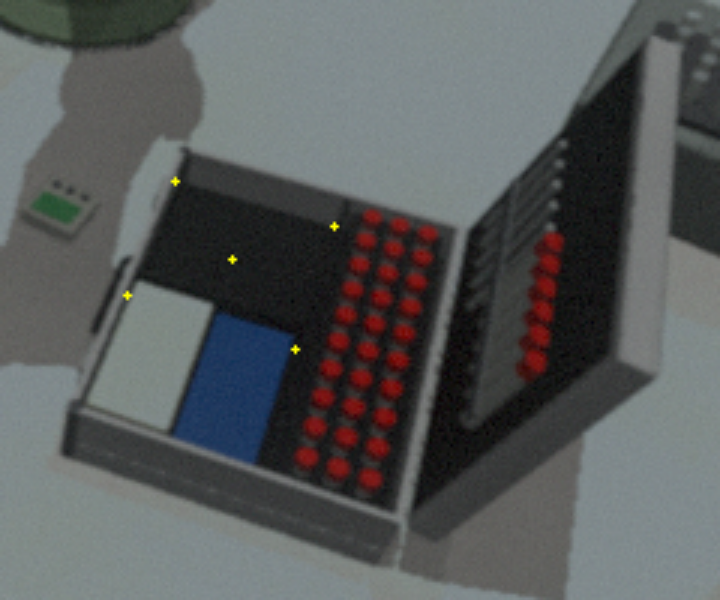

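Bay centre estimates agree between the cameras to 5 mm: about (0.424, 0.257), with the case yawed -4.3°. The projected floor corners match in both views. Checking the roll's position for the regrasp.

Run:
```python
from h import *
p=grab('wrist'); im=p['pixels']; s=bot.observe(); P=s['position']; ps=s['tool_rot'][2]
cv2.imwrite('pics/w9.png',cv2.resize(im[140:270,210:350],None,fx=5,fy=5,interpolation=cv2.INTER_CUBIC))
b=cv2.cvtColor(im,cv2.COLOR_BGR2HSV)
a=onplane(p,(277.5,208),.074)[:2]; t=onplane(p,(292,233),.074)[:2]; print(P,a,np.degrees(np.arctan2(*(t-a)[::-1])))
d=a-P[:2]; print(d@[np.cos(ps),np.sin(ps)],d@[np.sin(ps),-np.cos(ps)])
```

```text
[ 0.5716717  -0.00508956  0.18778963] [ 0.57250304 -0.00405166] -71.17473421183388
0.0011718568494022941 0.0006285736468656695
```

View pics/w9.png

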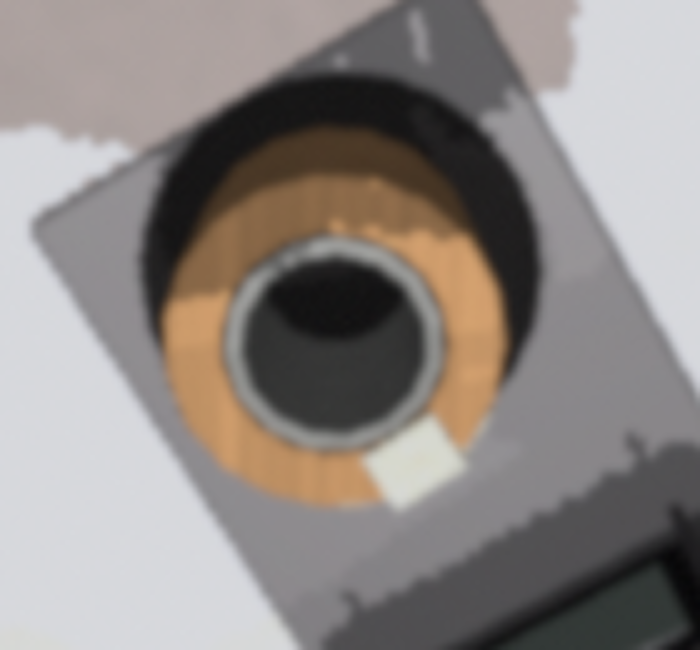

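The roll is under the tool to within about 1 mm, and the label still faces the window (-71°). Descending and gripping.

```bash
python3 -m handwheel '[[0.04,0.02,1,0,0,0],[0,0,1,0,0,0],[0,0,1,0,0,0],[0,0,1,0,0,0],[0,0,1,0,0,0],[0,0,0.8,0,0,0],[0,0,0.32,0,0,0],[0,0,0,0,0,0]]' && python3 -m handwheel '[[0,0,0,0,0,0],[0,0,0,0,0,0],[0,0,0,0,0,0],[0,0,0,0,0,0],[0,0,0,0,0,0],[0,0,-0.2,0,0,0],[0,0,-0.8,0,0,0],[0,0,-1,0,0,0]]' 1 40 && python3 -m handwheel '[[0,0,-1,0,0,0],[0,0,-1,0,0,0],[0,0,-1,0,0,0],[0,0,-0.6,0,0,0],[0,0,0,0,0,0]]'
python3 - <<'E'
from h import *
p=grab('wrist','wrist10.png'); s=bot.observe(); print(s['clock'],s['position'],s['tool_rot'],s['force'],s['grip_width'])
P=s['position'];ps=s['tool_rot'][2]
d=np.array([.424,.257])-P[:2]; print(d@[np.cos(ps),np.sin(ps)]/.025,d@[np.sin(ps),-np.cos(ps)]/.025)
E
```

```text
clock: 21.58
position: [0.5723, -0.0042, 0.0347]
tool_rot: [-3.141, 0.0, 1.389]
force: [0.8, 0.1, 0.7]
grip_width: 0.0853
clock: 22.58
position: [0.5721, -0.0043, 0.0855]
tool_rot: [-3.141, 0.0, 1.389]
force: [-0.4, -0.3, -0.5]
grip_width: 0.0562
clock: 23.2
position: [0.5728, -0.0044, 0.1756]
tool_rot: [3.14, -0.0, 1.389]
force: [0.0, 0.9, -0.9]
grip_width: 0.0562
23.25 [ 0.57232811 -0.00440373  0.17464209] [3.14142712e+00 5.29689973e-06 1.38910434e+00] [-0.47347217 -2.01827708 -1.46018494] 0.05600734164497043
9.211954477126673 -7.724824429578129
```

View pics/wrist10.png

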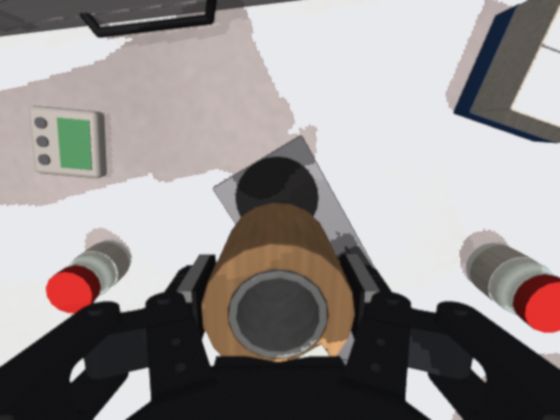

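Held at 56 mm, clear of the pad, label face at the bottom of the frame. Moving over the bay.

```bash
python3 -m handwheel '[[0.921,-0.772,0,0,0,0],[0.921,-0.772,0,0,0,0],[0.921,-0.772,0,0,0,0],[0.921,-0.772,0,0,0,0],[0.921,-0.772,0,0,0,0],[0.921,-0.772,0,0,0,0]]' && python3 -m handwheel '[[0.921,-0.772,0,0,0,0],[0.921,-0.772,0,0,0,0],[0.921,-0.772,0,0,0,0],[0.921,-0.772,0,0,0,0],[0,0,0,0,0,0],[0,0,0,0,0,0]]'
python3 - <<'E'
from h import *
p=grab('wrist','wrist11.png'); s=bot.observe(); print(s['clock'],s['position'],s['tool_rot'],s['force'],s['grip_width'],s['qpos'])
p=grab('side','x.png');cv2.imwrite('pics/sd11.png',cv2.resize(p['pixels'][190:400,80:340],None,fx=3,fy=3))
E
```

```text
clock: 24.0
position: [0.4824, 0.1531, 0.1738]
tool_rot: [-3.14, 0.001, 1.389]
force: [0.4, 0.1, -1.2]
grip_width: 0.0558
clock: 24.75
position: [0.424, 0.2564, 0.1741]
tool_rot: [-3.141, 0.001, 1.389]
force: [0.6, 0.3, -1.4]
grip_width: 0.056
24.8 [0.42430067 0.25615706 0.17425166] [-3.14106396e+00  8.65497701e-04  1.38844549e+00] [-0.95159217 -0.60807185 -2.04632623] 0.05562192570901351 [-0.37254218  0.41550412 -0.3729532   1.97683656  0.20937177  0.78697882
 -1.04770505]
```

View pics/wrist11.png

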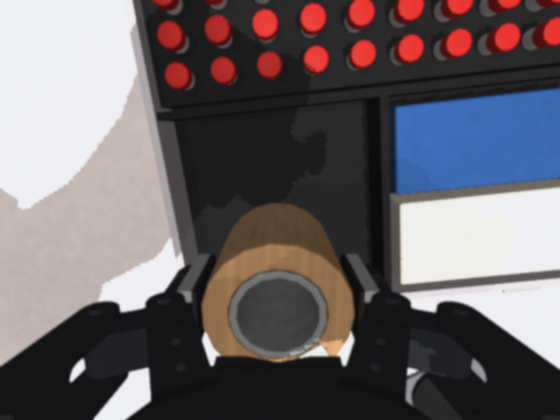

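View pics/sd11.png

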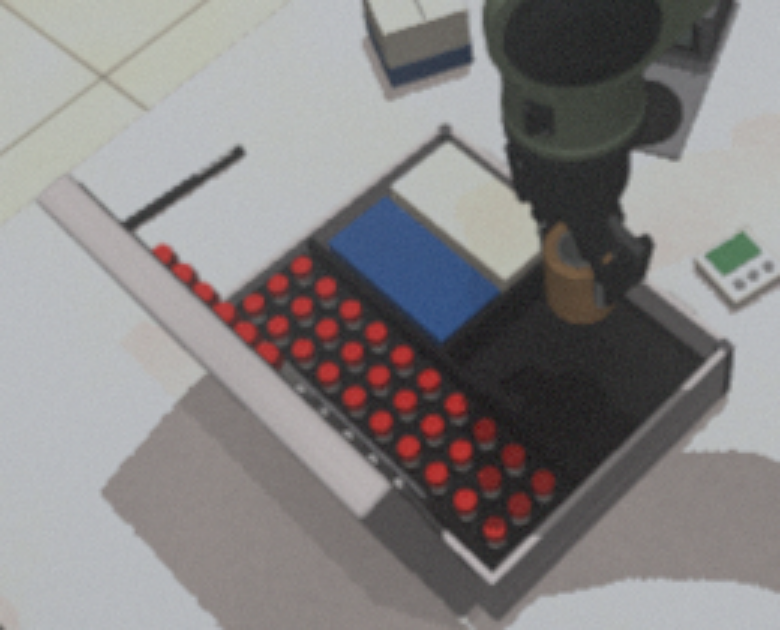

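Run:
```python
from h import *
p=grab('wrist')
c=p['pixels'][80:300,130:420].copy(); c=cv2.convertScaleAbs(c,alpha=2.5); cv2.imwrite('pics/w11c.png',cv2.resize(c,None,fx=2.7,fy=2.7))
for q in [(178,122),(368,100),(376,280),(195,270)]: print(q,onplane(p,q,.03)[:2])
R=np.deg2rad(-4.3); M=np.array([[np.cos(R),-np.sin(R)],[np.sin(R),np.cos(R)]])
for d in [(-.0805,.078),(.0805,.078),(.0805,-.078),(-.0805,-.078)]: print(proj(p,[*(M@d+[.424,.257]),.03]))
```

```text
(178, 122) [0.35499551 0.33811004]
(368, 100) [0.51411514 0.32656588]
(376, 280) [0.50345649 0.16259685]
(195, 270) [0.3358006  0.20408871]
[170.91226242 119.92912072]
[362.8892536   98.19052984]
[369.53485983 270.8637538 ]
[201.90723586 287.34964802]
```

View pics/w11c.png

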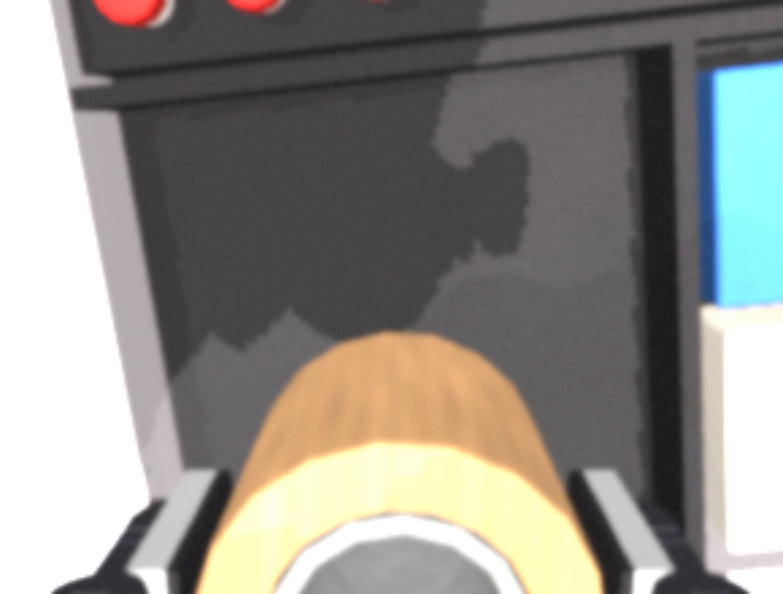

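The predicted floor corners match the picture to within about 3 px, so the roll is over the bay centre. Lowering.

```bash
python3 -m handwheel '[[0,0,0.8,0,0,0],[0,0,1,0,0,0],[0,0,1,0,0,0],[0,0,0.8,0,0,0],[0,0,0.6,0,0,0],[0,0,0.36,0,0,0],[0,0,0,0,0,0]]' && python3 -m handwheel '[[0,0,0.12,0,0,0],[0,0,0.12,0,0,0],[0,0,0,0,0,0]]'
```

```text
clock: 25.78
position: [0.4241, 0.2569, 0.0606]
tool_rot: [-3.141, 0.0, 1.389]
force: [0.3, -0.1, -1.7]
grip_width: 0.0556
clock: 26.15
position: [0.4241, 0.257, 0.0548]
tool_rot: [3.142, -0.0, 1.389]
force: [-0.6, 0.3, -1.0]
grip_width: 0.0558
```

```bash
python3 -m handwheel '[[0,0,0.04,0,0,0],[0,0,0,0,0,0]]' ; python3 -m handwheel '[[0,0,0.03,0,0,0],[0,0,0,0,0,0]]' ; python3 -m handwheel '[[0,0,0.03,0,0,0],[0,0,0,0,0,0]]'
```

```text
clock: 26.4
position: [0.4242, 0.2571, 0.0539]
tool_rot: [3.141, -0.0, 1.389]
force: [0.2, 1.1, 0.6]
grip_width: 0.0562
clock: 26.65
position: [0.4243, 0.2571, 0.0538]
tool_rot: [3.141, -0.0, 1.389]
force: [-5.8, -2.3, 20.6]
grip_width: 0.0558
clock: 26.9
position: [0.4243, 0.2571, 0.0537]
tool_rot: [3.141, -0.0, 1.389]
force: [-9.2, -6.0, 38.6]
grip_width: 0.056
```

Floor contact at 0.0537. Easing the load off, opening and rising straight up.

```bash
python3 -m handwheel '[[0,0,-0.06,0,0,0],[0,0,0,0,0,0]]' && python3 -m handwheel '[[0,0,0,0,0,0],[0,0,0,0,0,0],[0,0,0,0,0,0],[0,0,0,0,0,0]]' -1 && python3 -m handwheel '[[0,0,-0.2,0,0,0],[0,0,-0.8,0,0,0],[0,0,-1,0,0,0],[0,0,-1,0,0,0],[0,0,-1,0,0,0],[0,0,-1,0,0,0],[0,0,-0.5,0,0,0],[0,0,0,0,0,0]]'
python3 - <<'E'
from h import *
p=grab('wrist','wrist12.png'); s=bot.observe(); print(s['clock'],s['position'],s['tool_rot'],s['force'],s['grip_width'])
p=grab('side','x.png');cv2.imwrite('pics/sd12.png',cv2.resize(p['pixels'][130:330,180:440],None,fx=3,fy=3))
E
```

```text
clock: 27.15
position: [0.4242, 0.257, 0.0539]
tool_rot: [3.141, -0.0, 1.389]
force: [-0.6, 0.3, 5.6]
grip_width: 0.0559
clock: 27.65
position: [0.4241, 0.257, 0.0538]
tool_rot: [-3.142, 0.0, 1.389]
force: [-1.0, 0.3, -0.2]
grip_width: 0.0853
clock: 28.65
position: [0.4244, 0.257, 0.1917]
tool_rot: [3.141, -0.001, 1.389]
force: [-0.8, 0.6, 0.3]
grip_width: 0.0855
28.7 [0.4240774  0.25682953 0.19099699] [3.14155325e+00 1.26126656e-04 1.38915550e+00] [-3.91259169e-01  4.87267546e-01  4.86749165e-04] 0.08559730551675808
```

View pics/wrist12.png

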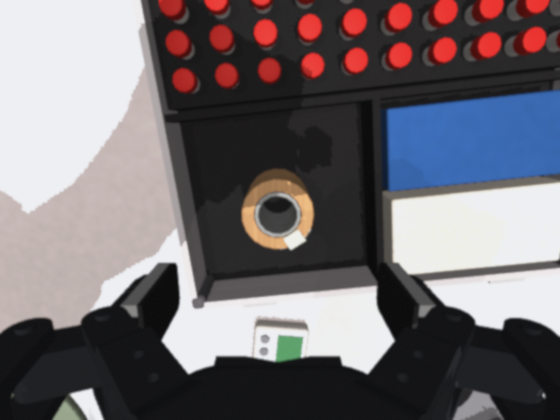

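View pics/sd12.png

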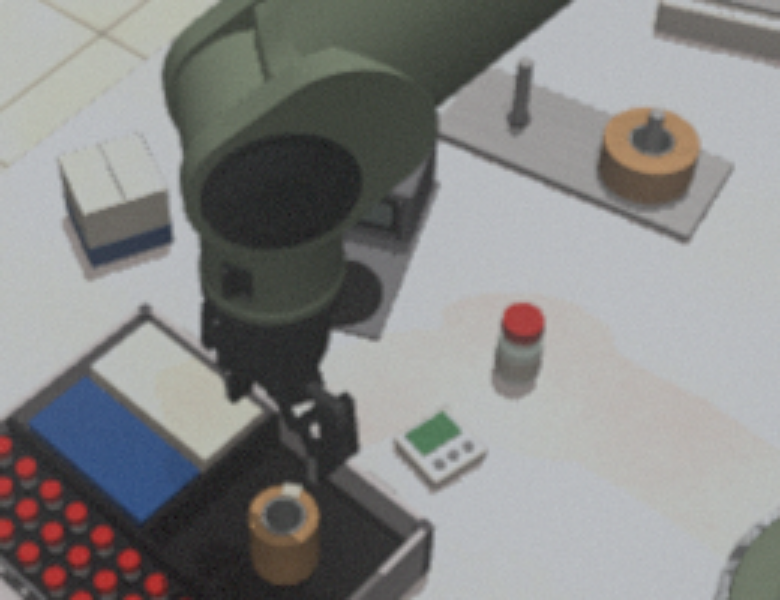

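The roll stands upright in the middle of the bay, at about (278,212) in the wrist view. The gripper is open and clear, and the broad roll, timer, carton and near jar are where they were. Handing in.

```bash
python3 -c "
from workcell import bot
print(bot.job_done()); s=bot.observe(); print(s['clock'],s['force'])"
```

```text
the job is handed in; nothing more can be done
None
the job is handed in; nothing more can be done
```

I carried out every step and handed the job in at about 28.7 s of the 58 s allowed; no verdict was reported back.

- **Pad:** I lifted the slim roll off its spindle, turned it about 119° and stood it on the reader's pad. After release it measured within about 2 mm of the pad's centre. The label was at -68° to -71° against the reader's -70°.
- **Button:** It bottomed out after about 6 mm of travel. Force was about 4.5 N on the spring, then rose to 26–43 N at the stop. That push was with the closed fingertips, and it was more than full travel needed.
- **Sample case:** I picked the roll up again and lowered it, still held, until it touched the floor of the empty compartment. Contact reached about 39 N before I backed off. I then released it and rose clear.

The last pictures show the roll upright near the middle of the compartment, with the gripper open and about 0.14 m above the release height. The force reading was near zero. The broad roll is on its spindle, and the near jar, timer and carton look unmoved.

- **Not checked at the end:** the far jar was hidden in the last views, though it was in place earlier and nothing came near it. I did not measure that the button had sprung back; the fingers left it at 18 s.
- **Disagreements between measurements:** the cameras differed by up to about 6 mm on the pad and about 5 mm on the compartment centre. I used averages and cross-checked them in the wrist view.

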